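# Pop open the larger tea box and steady its lid

### The job

Please open the larger of the two white tea boxes: press its round release button so that the wooden lid springs up by itself, then rest the fingertips gently on top of the raised lid until it stops wobbling. Without pushing it shut again, draw back slowly so that the lid is left half open and still; leave the smaller box shut.

Things in the scene. Friction and masses are not known exactly. Their poses are not given: they have to be found in the camera images.
- tea_button_top (a point): Centre of the top of the larger box's round steel button (28 mm wide, 102 mm above the table, no taller housing round it). Press straight down: releases at about 4 mm, stops at 6 mm with 4 N. x axis: level, towards the lid; the lid's front edge is 39 mm from it. White box 205 (along x) x 150 x 80 mm, fixed; the smaller, same in kind, is 155 x 95 x 62 mm and stands beside it, left or right.
- tea_lid_touch (a point): Point on the upper face of the larger box's wooden lid (135 mm along x, 150 mm wide, 8 mm thick), mid-width, 74 mm from the hinge line (9 mm above it when shut); moves with the lid. z axis is the lid's upward normal, x runs towards the hinge at the far end of the box. Shut: 89 mm above the table; with the lid at 0.7 rad about 135 mm and 51 mm before the hinge, the face sloping down away from the button.
- tea_lid (a joint): Angle of the larger box's lid in rad: 0 shut (latched), 0.95 at its stop. Once released, its weak spring swings it up; if left alone it nods for several seconds about a rest angle near 0.74. Pressing it down by 10 mm at the touch point takes about 0.2 N; it follows the fingers back up and nods again if they leave fast (over about 30 mm/s).
- small_lid (a joint): Angle of the smaller box's lid in rad: 0 shut. It has its own button and must stay shut.
Not all that is in view belongs to the job. What is shaped like the part that bears small_lid but green or red is not meant.

How it is judged:
By the outcome, as a careful person would: the job done as asked, in the order asked, and still so for the second after the job is handed in, with the robot touching nothing.
It also fails if it takes over 43 s, if anything falls off the work surface, if the arm or the gripper's body presses on something with over 40 N, if the wrist force passes 120 N, or if a joint passes its speed limit or range.

### The arm

A 6-joint arm with a two-finger parallel gripper is mounted at the origin on a cart in front of the work surface, level with it; the furniture and walls round the work are solid. World frame = base frame: x ahead of the robot, y to its left, z up, the work surface at z = 0. Lengths are in m, angles in degrees, forces in N, time in s.
With the tool pointing down it reaches from about 0.375 to 0.9 m from the base axis. Payload 3.1 kg.
Tool frame: the origin (TCP) lies at the very end of the fingers, on their centre line; the grasp point (between the pads) lies grip_point_offset behind it (grip_point_offset is the distance from the TCP to the grasp point, in m); z points along the fingers, y is the line along which they close (so a half turn about z gives the same grasp; the last joint's range is limited). The gripper opens to 87 mm and grips with 3 to 60 N. Pads are 19 mm wide; open, the fingers measure 117 mm over their backs; the gripper's body (75 mm by 190 mm) begins 51 mm behind the grasp point.
Start: joints at [64.143, 30.224, 82.088, -0, 67.689, -10.227], TCP at [0.168, 0.602, 0.223] pointing down, gripper open.
Joint ranges: [-176.69, 176.69], [-43.24, 126.21], [12.49, 139.97], [-82, 262], [0, 151.66], [-163.58, 163.58]. Speed limits (degrees/s): [159.86, 159.86, 180, 180, 180, 180].

### API

Orientations are given as a 3x3 rotation matrix whose columns are the frame's x, y, z axes.
In Python, from rig import * gives the robot as it stands.
- The arm moves only by the tool move_arm, never from a script. Its argument "increments" is a list of rows, each a list of 3 entries, a list of its own where there are three numbers: the shift along the tool's x, y, z in units of 30 mm (1.0 is 30 mm), then the turn, a rotation vector about the tool's x, y, z in units of 120 degrees (1.0 is 120 degrees), then the closure, from 0 (fully open) to 1 (shut). A call has 1 to 20 rows; each row shifts and turns the commanded pose from where the row before left it, along the tool's axes as they then stand; what a row does not reach is not made up. A row lasts 1/12 s, in which the tool goes at most 41.7 mm and 7.16 degrees, less where a joint would pass 70% of its speed; a pose out of reach is approached as far as the arm can. A call with a number of a shift or a turn outside -1 to 1 is refused whole. A call with a gripper value outside its range is refused whole. The fingers move at their own pace and stop on an object; the grip force is fixed at half the most. Time passes only in rows, so rows that do not move let the fingers close. It gives the time, the measured TCP pose, the force, the opening and the grip force at its end, in the units of the state.
- read_state(): the state, without advancing time (a new reading comes with each control period).
- capture(name): name is "side" or "top"; returns a dict with "img" (420x560x3 uint8, red, green, blue), "mtx" (3x3 intrinsics, pixels), "eye" and "rotation" of the camera in the world. Camera axes: x right, y down, z forward; pixel columns grow to the right and rows downward; lengths in m; the calibration is good to about 2 mm. A picture is of the moment at which its call begins. There is no depth.
- hand_in(): hands the job in; it is judged then, once.
Trained networks look in a picture, given as the dict that the camera call returned (one of the last four; its "shot" number tells which), for a name from the list of things; names that differ only in an ending like _2 or _b are one class to them, and where a whole thing is asked for, a point or a joint stands for the part that bears it (a point fixed in the world has none). Each returns a list of dicts, best first, with "confidence" (0 to 1); they miss things now and then, are a little off and sometimes report something else, mostly with a low value. They report only what shows in the picture. A call takes as long as a camera call. They do not tell look-alikes from the thing itself.
- search_frame(picture, label): "extent" ([left, top, right, bottom] as shares, 0 to 1, of the picture: columns of its width, rows of its height, round what is visible of it).
- pinpoint(picture, label): "xy" ([column, row] as shares, 0 to 1, of the picture: columns of its width, rows of its height: a listed point, or the origin of a listed thing).
The state is a dict: "time_s": time; "joint_positions": joint angles; "qvel": joint speeds; "tau": joint torques, N m; "position": TCP position; "tcp_rot": TCP orientation; "force": force on the tool from outside, world axes, zero at the start; "moment": the same for the moment, N m; "opening": opening from 0.0 (shut) to 1.0 (fully open); "grasp_force": force on a finger pad.
Only numpy, scipy, OpenCV 4.12 (cv2) and the standard library are available. Lean on these libraries where they do the work, as an engineer would, in place of code of your own. Each camera call takes 0.05 s, during which the arm holds its last target. There are 200 camera calls.

## Working session

There is one attempt and no reset: what is moved stays moved. The work goes in short steps, Python scripts to look and compute and a tool call to move; the robot and the scene stay as the last step left them, time stands still between calls to the robot, and variables do not carry over. Pictures are saved under pics/ and viewed, at most 10 in all, crops included, and the job is handed in when it is done.

Besides the shell and the picture viewer there is one more tool, called after "Emit:" as name([rows], argument=value, ...), one row to a line, values as JSON. move_arm: Moves the arm, as the interface text tells. Its arguments: {"type":"object","properties":{"increments":{"type":"array"}},"required":["increments"]}

```bash
mkdir -p pics
cat > h.py <<'E'
from rig import *
import numpy as np, cv2
def save(c,n): cv2.imwrite(f'pics/{n}.png',c['img'][:,:,::-1])
def ray(c,xy):
    H,W=c['img'].shape[:2]
    d=np.linalg.solve(c['mtx'],[xy[0]*W,xy[1]*H,1]); d=c['rotation']@d
    return np.array(c['eye']),d/np.linalg.norm(d)
def atz(c,xy,z):
    e,d=ray(c,xy); return e+d*(z-e[2])/d[2]
def tri(a,b):
    A=[];B=[]
    for e,d in (a,b):
        P=np.eye(3)-np.outer(d,d);A.append(P);B.append(P@e)
    return np.linalg.lstsq(np.vstack(A),np.hstack(B),rcond=None)[0]
E
python3 - <<'E'
from h import *
np.set_printoptions(precision=4,suppress=True)
s=read_state();print(s['time_s'],s['position'],s['tcp_rot'])
im=[]
for n in('side','top'):
    c=capture(n);im.append(c['img'][:,:,::-1]);print(n,c['eye'])
    for l,z in(('tea_button_top',.102),('tea_lid_touch',.089)):
        for r in pinpoint(c,l)[:4]: print(l,r['confidence'],np.array(r['xy'])*[560,420],atz(c,r['xy'],z))
    for l in('tea_lid','small_lid'):
        for r in search_frame(c,l)[:4]: print(l,r['confidence'],np.array(r['extent'])*[560,420,560,420])
cv2.imwrite('pics/a.png',cv2.resize(np.vstack(im),(440*1,660))[:600] if 0 else cv2.resize(np.hstack(im),(800,300)))
cv2.imwrite('pics/top0.png',im[1])
cv2.imwrite('pics/side0.png',im[0])
E
```

```text
0.0 [0.168  0.6012 0.2216] [[-0.963   0.2694 -0.0009]
 [ 0.2694  0.963  -0.0019]
 [ 0.0003 -0.0021 -1.    ]]
side [-0.1333  1.4837  0.7351]
tea_lid_touch 0.56 [308.224 188.496] [ 0.5755 -0.1643  0.089 ]
tea_lid 0.76 [289.688 184.8   326.424 199.584]
tea_lid 0.41 [262.808 215.208 296.296 227.598]
small_lid 0.92 [214.424 230.58  246.4   250.404]
small_lid 0.66 [264.824 213.696 295.008 229.782]
small_lid 0.63 [229.88  281.19  275.408 309.414]
top [0.3978 0.1768 1.6178]
tea_button_top 0.4 [385.896 227.388] [ 0.4608 -0.1878  0.102 ]
tea_lid_touch 0.65 [380.52  196.308] [ 0.5679 -0.1752  0.089 ]
tea_lid 0.84 [351.288 171.108 403.984 220.71 ]
small_lid 0.8 [281.512 182.784 308.784 216.51 ]
small_lid 0.64 [228.928 161.784 252.504 186.48 ]
small_lid 0.63 [148.512 225.708 183.68  258.888]
```

View pics/top0.png

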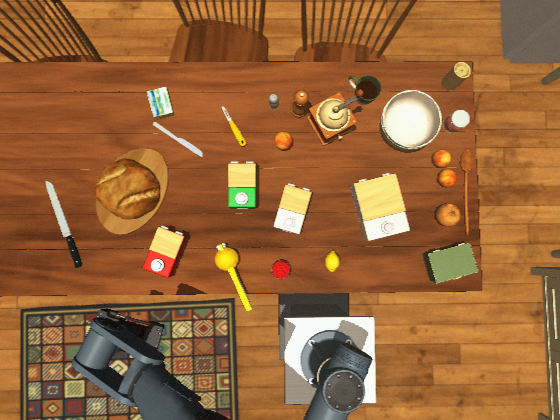

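View pics/side0.png

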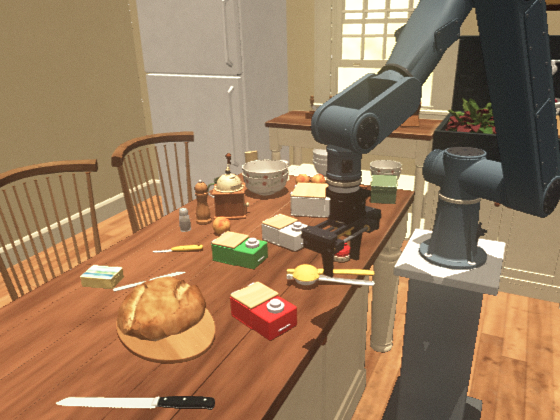

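The top view shows two white boxes, the larger at (381,206) and the smaller at (293,208). The green (242,185) and red (164,250) ones are look-alikes. The larger white box fits the description. I'll confirm it in an enlarged crop.

Run:
```python
from h import *
a=cv2.imread('pics/top0.png')[160:250,345:420]
b=cv2.imread('pics/side0.png')[175:225,280:335]
A=cv2.resize(a,None,fx=6,fy=6,interpolation=cv2.INTER_CUBIC)
B=cv2.resize(b,None,fx=6,fy=6,interpolation=cv2.INTER_CUBIC)
B=cv2.copyMakeBorder(B,0,540-300,0,0,cv2.BORDER_CONSTANT)
cv2.imwrite('pics/crop.png',np.hstack([A,B]))
```

```text
(no output)
```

View pics/crop.png

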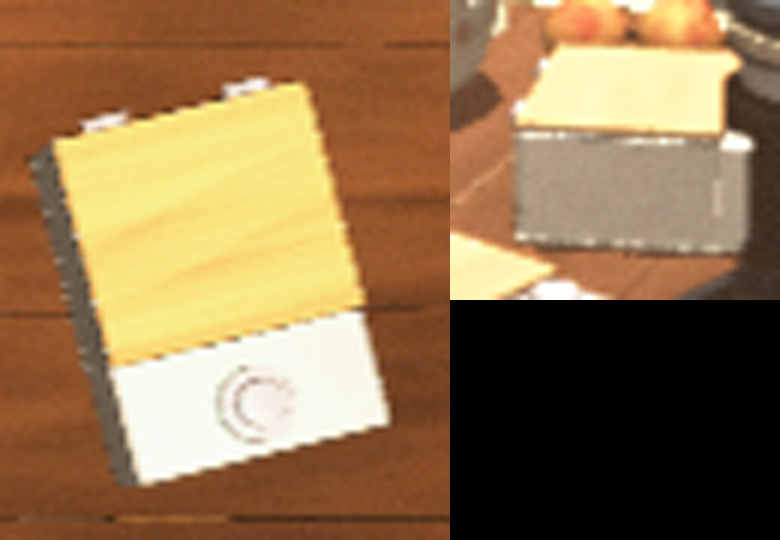

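The crop confirms the larger white box: wooden lid, hinges at the far end, and the button at crop (262,403), which is pixel (388.6,227). Next I'll compute the geometry.

Run:
```python
from h import *
np.set_printoptions(precision=4,suppress=True)
c=capture('top')
P=lambda u,v,z:atz(c,[(345+u/6)/560,(160+v/6)/420],z)
TL,TR,BR,BL=[P(u,v,.089) for u,v in((55,143),(304,84),(363,306),(112,366))]
print(TL,TR,BR,BL,np.linalg.norm(TL-TR),np.linalg.norm(TL-BL))
ax=(TL+TR-BL-BR);ax/=np.linalg.norm(ax);print('ax',ax,np.degrees(np.arctan2(ax[1],ax[0])))
print('button px',P(262,403,.102),'from lid',(BL+BR)/2-ax*.039)
m=(TL+TR+BL+BR)/4; print('lid centre',m, 'touch shut',(TL+TR)/2-ax*.074)
```

```text
[ 0.6115 -0.0856  0.089 ] [ 0.6447 -0.2295  0.089 ] [ 0.5168 -0.2597  0.089 ] [ 0.4837 -0.1154  0.089 ] 0.14768122296759165 0.13127902653358225
ax [0.9736 0.2283 0.    ] 13.19602190126735
button px [ 0.4614 -0.1972  0.102 ] from lid [ 0.4623 -0.1965  0.089 ]
lid centre [ 0.5642 -0.1726  0.089 ] touch shut [ 0.5561 -0.1745  0.089 ]
```

Emit:
move_arm([
  [[-0.65,-0.51,-0.05],[0,0,0],1],
  [[-0.65,-0.51,-0.05],[0,0,0],1],
  [[-0.65,-0.51,-0.05],[0,0,0],1],
  [[-0.65,-0.51,-0.05],[0,0,0],1],
  [[-0.65,-0.51,-0.05],[0,0,0],1],
  [[-0.65,-0.51,-0.05],[0,0,0],1],
  [[-0.65,-0.51,-0.05],[0,0,0],1],
  [[-0.65,-0.51,-0.05],[0,0,0],1],
  [[-0.65,-0.51,-0.05],[0,0,0],1],
  [[-0.65,-0.51,-0.05],[0,0,0],1],
  [[-0.65,-0.51,-0.05],[0,0,0],1],
  [[-0.65,-0.51,-0.05],[0,0,0],1],
  [[-0.65,-0.51,-0.05],[0,0,0],1],
  [[-0.65,-0.51,-0.05],[0,0,0],1],
  [[-0.65,-0.51,-0.05],[0,0,0],1],
  [[-0.65,-0.51,-0.05],[0,0,0],1],
  [[-0.65,-0.51,-0.05],[0,0,0],1],
  [[-0.65,-0.51,-0.05],[0,0,0],1],
  [[-0.65,-0.51,-0.05],[0,0,0],1],
  [[-0.65,-0.51,-0.05],[0,0,0],1],
])

```text
time_s: 2.22
position: [0.4622, 0.201, 0.2529]
tcp_rot: [[-0.963, 0.27, 0.0], [0.27, 0.963, 0.0], [-0.0, 0.0, -1.0]]
force: [0.5, -0.8, 0.1]
opening: 0.008
grasp_force: 0.0
```

Emit:
move_arm([
  [[0,0,0],[0,0,0.059],1],
  [[0,0,0],[0,0,0.059],1],
  [[0,0,0],[0,0,0.059],1],
  [[0,0,0],[0,0,0.059],1],
  [[0,0,0],[0,0,0.059],1],
  [[0,0,0],[0,0,0.059],1],
  [[0,0,0],[0,0,0.059],1],
  [[0,0,0],[0,0,0.059],1],
  [[0,0,0],[0,0,0.059],1],
  [[0,0,0],[0,0,0.059],1],
  [[0,0,0],[0,0,0.059],1],
  [[0,0,0],[0,0,0.059],1],
  [[0,0,0],[0,0,0.059],1],
  [[0,0,0],[0,0,0.059],1],
  [[0,0,0],[0,0,0.059],1],
  [[0,0,0],[0,0,0.059],1],
  [[0,0,0],[0,0,0.059],1],
  [[0,0,0],[0,0,0.059],1],
  [[0,0,0],[0,0,0.059],1],
  [[0,0,0],[0,0,0.059],1],
])

```text
time_s: 3.88
position: [0.4615, 0.2021, 0.2527]
tcp_rot: [[0.924, 0.381, 0.0], [0.381, -0.924, 0.0], [0.0, 0.0, -1.0]]
force: [0.4, 0.0, 0.7]
opening: 0.003
grasp_force: 0.0
```

Emit:
move_arm([
  [[0,0,0],[0,0,0.0385],1],
  [[0,0,0],[0,0,0.0385],1],
  [[-0.167,0.72,0.18],[0,0,0],1],
  [[-0.167,0.72,0.18],[0,0,0],1],
  [[-0.167,0.72,0.18],[0,0,0],1],
  [[-0.167,0.72,0.18],[0,0,0],1],
  [[-0.167,0.72,0.18],[0,0,0],1],
  [[-0.167,0.72,0.18],[0,0,0],1],
  [[-0.167,0.72,0.18],[0,0,0],1],
  [[-0.167,0.72,0.18],[0,0,0],1],
  [[-0.167,0.72,0.18],[0,0,0],1],
  [[-0.167,0.72,0.18],[0,0,0],1],
  [[-0.167,0.72,0.18],[0,0,0],1],
  [[-0.167,0.72,0.18],[0,0,0],1],
  [[-0.167,0.72,0.18],[0,0,0],1],
  [[-0.167,0.72,0.18],[0,0,0],1],
  [[-0.167,0.72,0.18],[0,0,0],1],
  [[-0.167,0.72,0.18],[0,0,0],1],
  [[-0.167,0.72,0.18],[0,0,0],1],
  [[-0.167,0.72,0.18],[0,0,0],1],
])

```text
time_s: 5.55
position: [0.4649, -0.1982, 0.1553]
tcp_rot: [[0.972, 0.234, 0.001], [0.234, -0.972, -0.0], [0.0, 0.0, -1.0]]
force: [0.6, -0.0, 0.1]
opening: -0.0
grasp_force: 0.0
```

Run:
```python
from h import *
s=read_state();print(s['position'],s['tcp_rot'],s['force'],s['joint_positions'],grip_point_offset if 'grip_point_offset' in globals() else '')
a=capture('top')['img'][150:270,330:430,::-1]
b=capture('side')['img'][150:240,260:360,::-1]
f=lambda a:cv2.resize(a,(400,int(a.shape[0]*4)),interpolation=cv2.INTER_CUBIC)
cv2.imwrite('pics/c2.png',np.hstack([f(a),cv2.copyMakeBorder(f(b),0,120,0,0,cv2.BORDER_CONSTANT)]))
```

```text
[ 0.46486296 -0.19824575  0.15530318] [[ 9.72262228e-01  2.33892928e-01  5.08043405e-04]
 [ 2.33893118e-01 -9.72262251e-01 -3.53964774e-04]
 [ 4.11161567e-04  4.62974436e-04 -9.99999808e-01]] [ 0.58290338 -0.02732765  0.12827399] [-3.57846403e+01  2.67781670e+01  1.03017863e+02  7.40875042e-04
  5.01684973e+01  4.06885047e+01] 0.0187
```

View pics/c2.png

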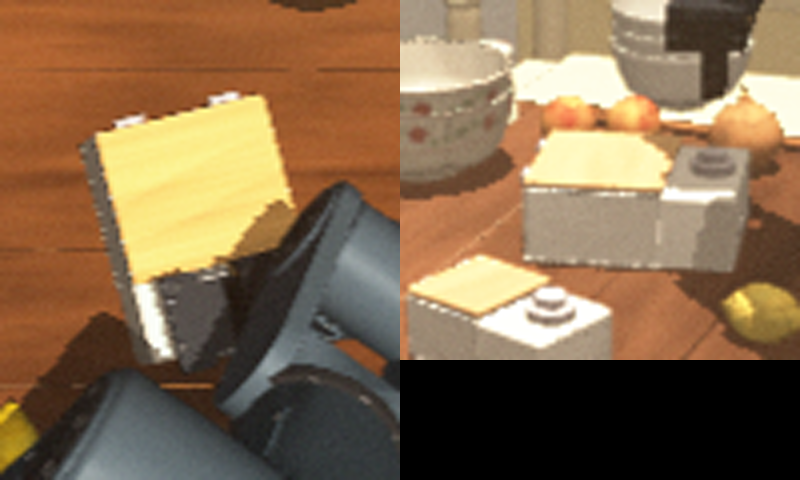

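The side crop shows the shaded button at crop (713,155), pixel (338.2,188.8), with the fingertips directly above it. I'll cross-check the position from the side view.

Run:
```python
from h import *
c=capture('side')
for v in(153,156): print(atz(c,[(260+313/4)/560,(150+v/4)/420],.102))
for n,p in(('btn',(.4625,-.1965,.102)),('tcp',read_state()['position'])):
    q=c['mtx']@(np.array(c['rotation']).T@(np.array(p)-c['eye']));q/=q[2];print(n,q,((q[0]-260)*4+400,(q[1]-150)*4))
for r in pinpoint(c,'tea_button_top')[:3]:print(r['confidence'],np.array(r['xy'])*[560,420],atz(c,r['xy'],.102))
```

```text
[ 0.45533899 -0.17741478  0.102     ]
[ 0.45243607 -0.16942395  0.102     ]
btn [338.19464618 186.47642961   1.        ] (np.float64(712.7785847252921), np.float64(145.90571845108298))
tcp [338.08114297 173.23576888   1.        ] (np.float64(712.3245718621263), np.float64(92.94307553958356))
0.6 [340.48  185.304] [ 0.45893784 -0.21273172  0.102     ]
```

Emit:
move_arm([
  [[-0.08,-0.12,0.17],[0,0,0],1],
  [[0,0,0.17],[0,0,0],1],
  [[0,0,0.17],[0,0,0],1],
  [[0,0,0.17],[0,0,0],1],
  [[0,0,0.17],[0,0,0],1],
  [[0,0,0.17],[0,0,0],1],
  [[0,0,0.17],[0,0,0],1],
  [[0,0,0.17],[0,0,0],1],
  [[0,0,0.17],[0,0,0],1],
  [[0,0,0.14],[0,0,0],1],
  [[0,0,0.035],[0,0,0],1],
  [[0,0,0.035],[0,0,0],1],
  [[0,0,0.035],[0,0,0],1],
  [[0,0,0.035],[0,0,0],1],
  [[0,0,0.035],[0,0,0],1],
  [[0,0,0.035],[0,0,0],1],
  [[0,0,0.03],[0,0,0],1],
  [[0,0,0.03],[0,0,0],1],
  [[0,0,0],[0,0,0],1],
])

```text
time_s: 7.33
position: [0.4616, -0.1941, 0.0972]
tcp_rot: [[0.972, 0.234, 0.0], [0.234, -0.972, -0.0], [0.0, 0.0, -1.0]]
force: [-0.7, -1.1, 4.3]
opening: 0.007
grasp_force: 1.7
```

Run:
```python
from h import *
s=read_state();print(s['position'],s['force'],s['time_s'])
a=capture('top')['img'][150:270,330:430,::-1]
b=capture('side')['img'][150:240,260:360,::-1]
f=lambda a:cv2.resize(a,(400,int(a.shape[0]*4)),interpolation=cv2.INTER_CUBIC)
cv2.imwrite('pics/c3.png',np.hstack([f(a),cv2.copyMakeBorder(f(b),0,120,0,0,cv2.BORDER_CONSTANT)]))
```

```text
[ 0.46161737 -0.19411708  0.0971997 ] [-0.71682118 -1.05058636  4.34446414] 7.3333
```

View pics/c3.png

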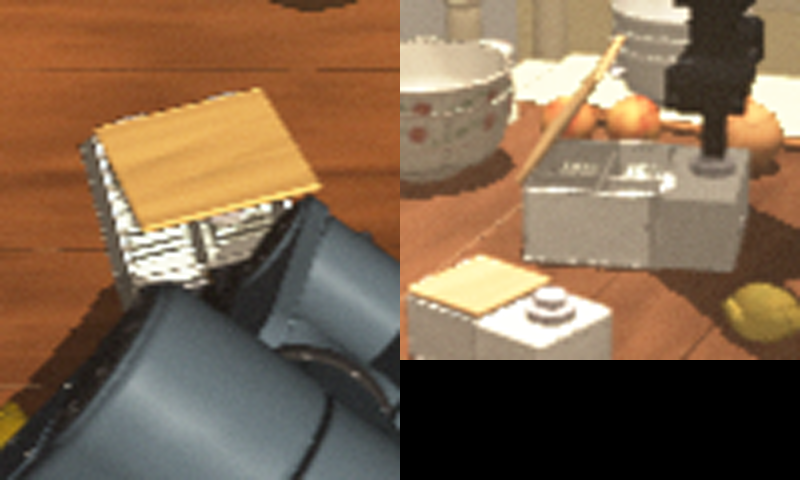

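The lid has sprung up, seen edge-on in the side crop from (525,180) to (620,40), and the small box is shut. Next I'll raise the tool, go over the lid and descend slowly.

Emit:
move_arm([
  [[0,0,-0.3],[0,0,0],1],
  [[0,0,-0.5],[0,0,0],1],
  [[0,0,-0.5],[0,0,0],1],
  [[0,0,-0.5],[0,0,0],1],
  [[0,0,-0.5],[0,0,0],1],
  [[0,0,-0.5],[0,0,0],1],
  [[0,0,-0.5],[0,0,0],1],
  [[0,0,-0.5],[0,0,0],1],
  [[0,0,-0.5],[0,0,0],1],
  [[0,0,-0.5],[0,0,0],1],
  [[0,0,-0.2],[0,0,0],1],
  [[0.53,0.012,0],[0,0,0],1],
  [[0.53,0.012,0],[0,0,0],1],
  [[0.53,0.012,0],[0,0,0],1],
  [[0.53,0.012,0],[0,0,0],1],
  [[0.53,0.012,0],[0,0,0],1],
  [[0.53,0.012,0],[0,0,0],1],
  [[0.53,0.012,0],[0,0,0],1],
  [[0.53,0.012,0],[0,0,0],1],
  [[0,0,0],[0,0,0],1],
])

```text
time_s: 9.1
position: [0.5884, -0.1666, 0.2467]
tcp_rot: [[0.972, 0.235, 0.002], [0.235, -0.972, 0.0], [0.002, 0.0, -1.0]]
force: [-0.4, -0.2, -0.4]
opening: 0.004
grasp_force: 0.0
```

Emit:
move_arm([
  [[0,0,0.3],[0,0,0],1],
  [[0,0,0.4],[0,0,0],1],
  [[0,0,0.4],[0,0,0],1],
  [[0,0,0.4],[0,0,0],1],
  [[0,0,0.4],[0,0,0],1],
  [[0,0,0.4],[0,0,0],1],
  [[0,0,0.3],[0,0,0],1],
  [[0,0,0.2],[0,0,0],1],
  [[0,0,0],[0,0,0],1],
])

```text
time_s: 9.85
position: [0.5843, -0.1668, 0.1614]
tcp_rot: [[0.972, 0.234, -0.004], [0.234, -0.972, 0.002], [-0.003, -0.002, -1.0]]
force: [-0.1, 0.0, -0.5]
opening: 0.004
grasp_force: 0.0
```

Run:
```python
from h import *
s=read_state();print(s['position'],s['force'],s['time_s'])
a=capture('top')['img'][150:270,330:430,::-1]
b=capture('side')['img'][150:240,260:360,::-1]
f=lambda a:cv2.resize(a,(400,int(a.shape[0]*4)),interpolation=cv2.INTER_CUBIC)
cv2.imwrite('pics/c4.png',np.hstack([f(a),cv2.copyMakeBorder(f(b),0,120,0,0,cv2.BORDER_CONSTANT)]))
```

```text
[ 0.58429141 -0.16676826  0.16140499] [-0.11380834  0.0361323  -0.5059704 ] 9.85
```

View pics/c4.png

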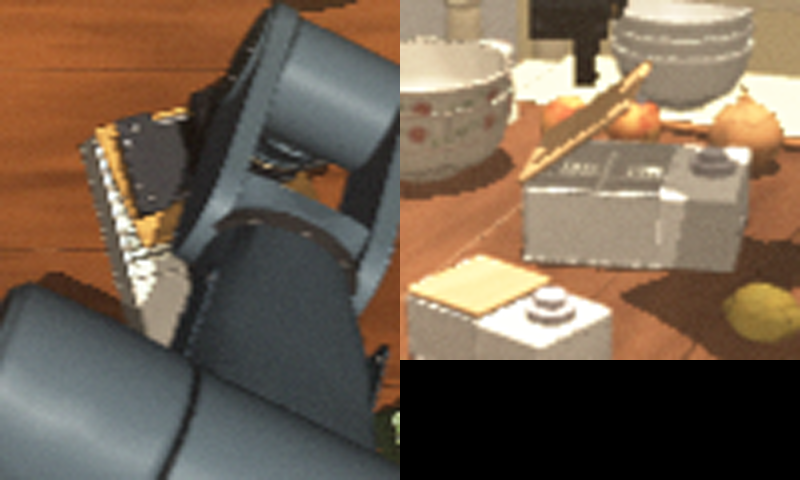

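The side crop shows the fingertip at (588,82), right over the mid-lid at about (588,120). Now I'll descend slowly.

Emit:
move_arm([
  [[0,0,0.05],[0,0,0],1],
  [[0,0,0.05],[0,0,0],1],
  [[0,0,0.05],[0,0,0],1],
  [[0,0,0.05],[0,0,0],1],
  [[0,0,0.05],[0,0,0],1],
  [[0,0,0.05],[0,0,0],1],
  [[0,0,0.05],[0,0,0],1],
  [[0,0,0.05],[0,0,0],1],
  [[0,0,0.05],[0,0,0],1],
  [[0,0,0.05],[0,0,0],1],
  [[0,0,0.05],[0,0,0],1],
  [[0,0,0.05],[0,0,0],1],
  [[0,0,0.05],[0,0,0],1],
  [[0,0,0.05],[0,0,0],1],
  [[0,0,0.05],[0,0,0],1],
  [[0,0,0.05],[0,0,0],1],
  [[0,0,0.05],[0,0,0],1],
  [[0,0,0.05],[0,0,0],1],
  [[0,0,0.05],[0,0,0],1],
  [[0,0,0.05],[0,0,0],1],
])

```text
time_s: 11.62
position: [0.5859, -0.1671, 0.133]
tcp_rot: [[0.972, 0.234, -0.0], [0.234, -0.972, -0.0], [-0.0, 0.0, -1.0]]
force: [0.1, -0.6, -0.1]
opening: 0.004
grasp_force: 0.1
```

```bash
cat > w.py <<'E'
from h import *
import sys
s=read_state();print(s['position'],s['force'],s['time_s'])
ims=[capture('side')['img'][150:205,280:350,::-1] for _ in range(4)]
print([int(np.abs(ims[i].astype(int)-ims[0]).max()) for i in range(4)],[round(float(np.abs(ims[i].astype(int)-ims[0]).mean()),2) for i in range(4)])
f=lambda a:cv2.resize(a,None,fx=5.6,fy=5.6,interpolation=cv2.INTER_CUBIC)
cv2.imwrite(f'pics/{sys.argv[1]}.png',np.hstack([f(ims[0]),f(ims[-1])]))
E
python3 w.py c5
```

```text
[ 0.58594229 -0.16708545  0.13302543] [ 0.12763826 -0.55576531 -0.1217816 ] 11.6167
[0, 98, 72, 50] [0.0, 2.67, 2.48, 2.37]
```

View pics/c5.png

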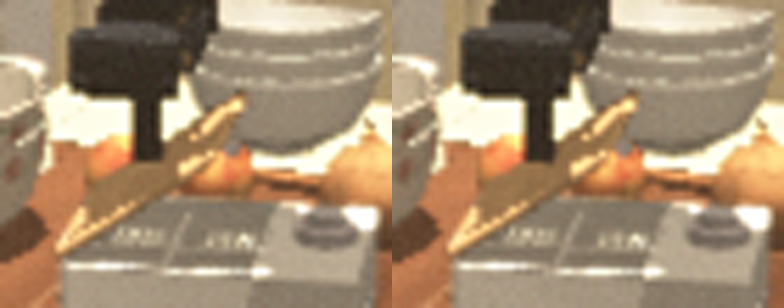

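```bash
cat > ang.py <<'E'
from h import *
c=capture('side')
ax=np.array([.9736,.2283,0]);ly=np.array([-.2283,.9736,0]);hm=np.array([.628,-.1575,.08])
for t in np.arange(.45,.96,.05):
    o=[]
    for s in(.075,-.075):
        for h in(.009,.001):
            p=hm+ly*s-ax*(.134*np.cos(t)-h*np.sin(t))+np.array([0,0,.134*np.sin(t)+h*np.cos(t)])
            q=c['mtx']@(np.array(c['rotation']).T@(p-c['eye']));q=q/q[2]
            o+=[(int((q[0]-280)*5.6),int((q[1]-150)*5.6))]
    print(round(t,2),'L',o[:2],'R',o[2:])
E
python3 ang.py
```

```text
0.45 L [(234, 174), (239, 185)] R [(265, 107), (270, 117)]
0.5 L [(229, 166), (234, 176)] R [(260, 99), (265, 109)]
0.55 L [(223, 158), (229, 168)] R [(255, 91), (261, 101)]
0.6 L [(217, 150), (224, 159)] R [(250, 84), (256, 93)]
0.65 L [(211, 142), (218, 151)] R [(244, 77), (250, 86)]
0.7 L [(204, 135), (212, 144)] R [(238, 70), (245, 78)]
0.75 L [(197, 127), (205, 136)] R [(231, 63), (238, 71)]
0.8 L [(190, 121), (198, 129)] R [(224, 57), (232, 65)]
0.85 L [(182, 114), (191, 122)] R [(217, 51), (225, 58)]
0.9 L [(174, 108), (183, 116)] R [(209, 45), (218, 52)]
0.95 L [(166, 103), (175, 110)] R [(202, 40), (211, 47)]
```

Emit:
move_arm([
  [[0,0,0.03],[0,0,0],1],
  [[0,0,0.03],[0,0,0],1],
  [[0,0,0],[0,0,0],1],
  [[0,0,0],[0,0,0],1],
  [[0,0,0],[0,0,0],1],
  [[0,0,0],[0,0,0],1],
  [[0,0,0],[0,0,0],1],
  [[0,0,0],[0,0,0],1],
  [[0,0,0],[0,0,0],1],
  [[0,0,0],[0,0,0],1],
  [[0,0,0],[0,0,0],1],
  [[0,0,0],[0,0,0],1],
  [[0,0,0],[0,0,0],1],
  [[0,0,0],[0,0,0],1],
  [[0,0,0],[0,0,0],1],
  [[0,0,0],[0,0,0],1],
  [[0,0,0],[0,0,0],1],
  [[0,0,0],[0,0,0],1],
])

```text
time_s: 13.37
position: [0.586, -0.1671, 0.1313]
tcp_rot: [[0.972, 0.234, 0.0], [0.234, -0.972, -0.0], [0.0, 0.0, -1.0]]
force: [0.2, 0.0, 0.5]
opening: 0.009
grasp_force: 0.1
```

```bash
python3 w.py c6
```

```text
[ 0.58595717 -0.1671078   0.13134053] [0.19573243 0.048428   0.5053486 ] 13.3667
[0, 12, 12, 14] [0.0, 2.31, 2.34, 2.3]
```

View pics/c6.png

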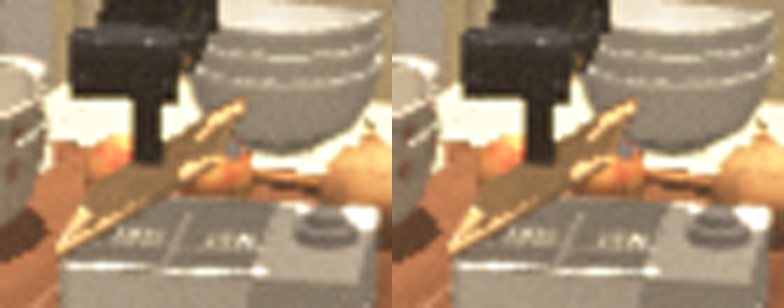

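The lid tip at crop (243,98) corresponds to about 0.65 rad. The frame differences have dropped to noise, so the fingers are resting on the lid. I'll press 2 mm more, hold, then draw back slowly.

Emit:
move_arm([
  [[0,0,0.03],[0,0,0],1],
  [[0,0,0.03],[0,0,0],1],
  [[0,0,0],[0,0,0],1],
  [[0,0,0],[0,0,0],1],
  [[0,0,0],[0,0,0],1],
  [[0,0,0],[0,0,0],1],
  [[0,0,0],[0,0,0],1],
  [[0,0,0],[0,0,0],1],
  [[0,0,0],[0,0,0],1],
  [[0,0,0],[0,0,0],1],
  [[0,0,0],[0,0,0],1],
  [[0,0,0],[0,0,0],1],
  [[0,0,0],[0,0,0],1],
  [[0,0,0],[0,0,0],1],
  [[0,0,0],[0,0,0],1],
  [[0,0,0],[0,0,0],1],
  [[0,0,0],[0,0,0],1],
  [[0,0,0],[0,0,0],1],
  [[0,0,0],[0,0,0],1],
  [[0,0,0],[0,0,0],1],
])

```text
time_s: 15.23
position: [0.5859, -0.1671, 0.1295]
tcp_rot: [[0.972, 0.234, -0.0], [0.234, -0.972, -0.0], [-0.0, -0.0, -1.0]]
force: [-0.2, -0.6, 0.1]
opening: 0.001
grasp_force: 0.1
```

Emit:
move_arm([
  [[0,0,-0.01],[0,0,0],1],
  [[0,0,-0.02],[0,0,0],1],
  [[0,0,-0.025],[0,0,0],1],
  [[0,0,-0.025],[0,0,0],1],
  [[0,0,-0.025],[0,0,0],1],
  [[0,0,-0.025],[0,0,0],1],
  [[0,0,-0.025],[0,0,0],1],
  [[0,0,-0.025],[0,0,0],1],
  [[0,0,-0.025],[0,0,0],1],
  [[0,0,-0.025],[0,0,0],1],
  [[0,0,-0.025],[0,0,0],1],
  [[0,0,-0.025],[0,0,0],1],
  [[0,0,-0.025],[0,0,0],1],
  [[0,0,-0.025],[0,0,0],1],
  [[0,0,-0.025],[0,0,0],1],
  [[0,0,-0.025],[0,0,0],1],
  [[0,0,-0.025],[0,0,0],1],
  [[0,0,-0.025],[0,0,0],1],
  [[0,0,-0.025],[0,0,0],1],
  [[0,0,-0.025],[0,0,0],1],
])

```text
time_s: 16.9
position: [0.5859, -0.1671, 0.144]
tcp_rot: [[0.972, 0.234, -0.0], [0.234, -0.972, 0.0], [-0.0, -0.0, -1.0]]
force: [-0.1, -0.3, -0.1]
opening: 0.006
grasp_force: 0.0
```

Emit:
move_arm([
  [[0,0,-0.025],[0,0,0],1],
  [[0,0,-0.025],[0,0,0],1],
  [[0,0,-0.025],[0,0,0],1],
  [[0,0,-0.025],[0,0,0],1],
  [[0,0,-0.025],[0,0,0],1],
  [[0,0,-0.025],[0,0,0],1],
  [[0,0,-0.025],[0,0,0],1],
  [[0,0,-0.025],[0,0,0],1],
  [[0,0,-0.025],[0,0,0],1],
  [[0,0,-0.025],[0,0,0],1],
  [[0,0,-0.03],[0,0,0],1],
  [[0,0,-0.03],[0,0,0],1],
  [[0,0,-0.04],[0,0,0],1],
  [[0,0,-0.05],[0,0,0],1],
  [[0,0,-0.06],[0,0,0],1],
  [[0,0,-0.07],[0,0,0],1],
  [[0,0,-0.07],[0,0,0],1],
  [[0,0,-0.07],[0,0,0],1],
  [[0,0,-0.07],[0,0,0],1],
  [[0,0,-0.07],[0,0,0],1],
])

```text
time_s: 18.57
position: [0.586, -0.1671, 0.1685]
tcp_rot: [[0.972, 0.234, 0.0], [0.234, -0.972, -0.0], [0.0, 0.0, -1.0]]
force: [0.3, 0.4, 0.1]
opening: 0.009
grasp_force: 0.0
```

```bash
python3 w.py c7
```

```text
[ 0.58595382 -0.1671163   0.16852059] [0.29077863 0.4117322  0.06231624] 18.5667
[0, 98, 64, 51] [0.0, 2.38, 2.32, 2.25]
```

View pics/c7.png

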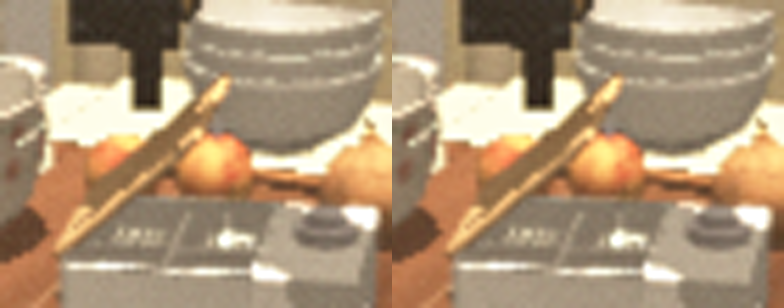

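The lid stands free at about 0.75 rad, with its tip at crop (228,80) in both frames, and the fingertip is clear at (147,105). I'll draw back a little further, settle, and check that it is still.

Emit:
move_arm([
  [[0,0,-0.07],[0,0,0],1],
  [[0,0,-0.07],[0,0,0],1],
  [[0,0,-0.07],[0,0,0],1],
  [[0,0,-0.07],[0,0,0],1],
  [[0,0,-0.07],[0,0,0],1],
  [[0,0,-0.07],[0,0,0],1],
  [[0,0,-0.07],[0,0,0],1],
  [[0,0,-0.07],[0,0,0],1],
  [[0,0,-0.07],[0,0,0],1],
  [[0,0,-0.07],[0,0,0],1],
  [[0,0,0],[0,0,0],1],
  [[0,0,0],[0,0,0],1],
  [[0,0,0],[0,0,0],1],
  [[0,0,0],[0,0,0],1],
  [[0,0,0],[0,0,0],1],
  [[0,0,0],[0,0,0],1],
  [[0,0,0],[0,0,0],1],
  [[0,0,0],[0,0,0],1],
])

```text
time_s: 20.27
position: [0.5859, -0.1671, 0.1892]
tcp_rot: [[0.972, 0.234, -0.0], [0.234, -0.972, 0.0], [-0.0, -0.0, -1.0]]
force: [0.6, -0.1, -0.1]
opening: 0.002
grasp_force: 0.0
```

Run:
```python
from h import *
ims=[capture('side')['img'][150:205,280:350].astype(int) for _ in range(24)]
print([int(np.abs(i-ims[0]).max()) for i in ims])
d=np.abs(np.mean(ims[:6],0)-np.mean(ims[-6:],0)).max();print('avg diff',d,read_state()['time_s'],read_state()['position'])
```

```text
[0, 13, 12, 12, 12, 12, 13, 12, 14, 12, 13, 13, 13, 12, 12, 13, 12, 14, 12, 14, 12, 14, 13, 12]
avg diff 5.5 21.4667 [ 0.5859401  -0.16707222  0.18926178]
```

The scene held still for 1.2 s, with only noise between frames, so I'm handing in.

```bash
python3 -c "
from rig import *
print(hand_in())"
```

```text
the job is handed in; nothing more can be done
None
```

The larger tea box is open, its lid still at about 0.75 rad with the fingers clear, the smaller box was left shut, and the job was handed in at about 21.5 s; no verdict was returned.

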